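Stack the lunch pots on their stand

TASK

Stack the lunch pots on the round wooden stand, tallest at the bottom: first the blue one, then the yellow one in its mouth, then the green one, and last the lid on the green pot. Each piece must be fully seated and upright, the tower standing on the flat inside the stand's raised edge. Leave the garlic, egg timer, teaspoon and mug where they are.

Things in the scene. Friction and masses are not known exactly. Their poses are not given: they have to be found in the camera images.
- blue_pot_centre (a point): Loose blue round plastic pot (tallest), open on top, floor inside white, 62 mm high, 66 mm diameter, straight sides, 60 to 130 g, upright. Mouth 59 mm wide, wall 3.5 mm. Its foot (lowest 10 mm, tapering from 51 to 40 mm) drops into the mouth of the pot below until the ledge above the foot rests on that pot's rim: it adds only 52 mm to the stack. This point: its centre, 31 mm above its underside; z up.
- yellow_pot_centre (a point): Loose yellow round plastic pot (middle one), open on top, floor inside white, 54 mm high, 66 mm diameter, straight sides, 60 to 130 g, upright. Mouth 59 mm wide, wall 3.5 mm. Its foot (lowest 10 mm, tapering from 51 to 40 mm) drops into the mouth of the pot below until the ledge above the foot rests on that pot's rim: it adds only 44 mm to the stack. This point: its centre, 27 mm above its underside; z up.
- green_pot_centre (a point): Loose green round plastic pot (shortest), open on top, floor inside white, 46 mm high, 66 mm diameter, straight sides, 60 to 130 g, upright. Mouth 59 mm wide, wall 3.5 mm. Its foot (lowest 10 mm, tapering from 51 to 40 mm) drops into the mouth of the pot below until the ledge above the foot rests on that pot's rim: it adds only 36 mm to the stack. This point: its centre, 23 mm above its underside; z up.
- pot_lid_knob (a point): Loose lid, standing on its foot: white disc 68 mm wide, 10 to 16 mm above the underside, with an upright brown wooden knob 18 to 22 mm thick, 34 mm tall; 50 mm high in all, 40 to 85 g. Its foot (lowest 10 mm, 51 to 40 mm wide) drops into a pot's mouth until the disc rests on the rim. This point: on the knob, 36 mm above the underside; z up.
- stand_seat (a point): Fixed round light-wood stand, 110 mm diameter, with a raised edge 14 mm above the worktop round a flat seat 92 mm across, 8 mm above the worktop. This point is the middle of the seat; z points up. The pots' foot stands on the seat.
- garlic_centre (a point): A garlic bulb, 53 mm wide and high, loose on the worktop; not to be moved. This point is its centre.
- egg_timer_centre (a point): A white round egg timer with a red top, 62 mm wide, 45 mm high, loose; not to be moved. This point is its centre.
- teaspoon_centre (a point): A metal teaspoon lying flat, 130 x 27 x 11 mm, its length along its x axis, loose; not to be moved. This point is its centre.
- mug_centre (a point): A white mug, 82 mm wide (112 mm with its handle), 94 mm high, loose, at the right; not to be moved. This point is the centre of its round body.
Things that resemble listed ones, but are neither listed nor needed, are in the scene too. Leave any black, pink or purple look-alike of the part that bears green_pot_centre alone.

How it is judged:
At the end, for the whole second after the job is handed in: The blue pot stands on the stand's seat (centre within 25 mm of the seat's middle), yellow seated in blue, green in yellow, lid in green (each within 9 mm sideways and 4 mm in height of its seated place), all within 0.08 rad of upright and at rest (horizontal distance between blue_pot_centre and stand_seat below 0.025 m and z of blue_pot_centre in the frame of stand_seat between 0.027 and 0.035 m and horizontal distance between yellow_pot_centre and blue_pot_centre below 0.009 m and z of yellow_pot_centre in the frame of blue_pot_centre between 0.044 and 0.052 m and horizontal distance between green_pot_centre and yellow_pot_centre below 0.009 m and z of green_pot_centre in the frame of yellow_pot_centre between 0.036 and 0.044 m and horizontal distance between pot_lid_knob and green_pot_centre below 0.009 m and z of pot_lid_knob in the frame of green_pot_centre between 0.045 and 0.053 m and angle between each of blue_pot, yellow_pot, green_pot, pot_lid's own z axis and vertical below 0.08 rad and linear speed of each of blue_pot, yellow_pot, green_pot, pot_lid below 0.02 m/s); the robot touches nothing.
It fails at once if the garlic bulb was moved more than 25 mm (distance of garlic_centre from where it was at the start of the episode above 0.025 m).
It fails at once if the egg timer was moved more than 25 mm (distance of egg_timer_centre from where it was at the start of the episode above 0.025 m).
It fails at once if the teaspoon was moved more than 25 mm (distance of teaspoon_centre from where it was at the start of the episode above 0.025 m).
It fails at once if the mug was moved more than 25 mm (distance of mug_centre from where it was at the start of the episode above 0.025 m).
It also fails if it takes over 118 s, if anything falls off the work surface, if the arm or the gripper's body presses on something with over 40 N, if the wrist force passes 120 N, or if a joint passes its speed limit or range.

ROBOT

A 7-joint arm with a two-finger parallel gripper is mounted at the origin on a cart in front of the work surface, level with it; the furniture and walls round the work are solid. World frame = base frame: x ahead of the robot, y to its left, z up, the work surface at z = 0. Lengths are in m, angles in rad, forces in N, time in s.
With the tool pointing down it reaches from about 0.4 to 0.85 m from the base axis. Payload 10.4 kg.
Tool frame: the origin (TCP) lies midway between the tips of the shut fingers; the grasp point (between the pads) lies 19 mm behind it; z points along the fingers, y is the line along which they close (so a half turn about z gives the same grasp; the last joint's range is limited). The gripper opens to 85 mm and grips with 20 to 120 N. Pads are 22 mm wide; open, the fingers measure 114 mm over their backs; the gripper's body (76 mm by 85 mm) begins 54 mm behind the grasp point. The pads swing forward as they close: fully open they stand 13 mm farther back than shut.
Start: joints at [1.203, 0.332, -0.065, 1.46, 0.022, 1.35, -0.088], TCP at [0.211, -0.588, 0.231] pointing down, gripper open.
Joint ranges: [-2.6, 2.6], [-0.5, 2.12], [-1.47, 1.34], [0.16, 2.42], [-1.27, 4.41], [0.06, 2.06], [-2.6, 2.6]. Speed limits (rad/s): [2.22, 2.22, 2.79, 2.79, 3.14, 3.14, 3.14].

INTERFACE

Orientations are given as a unit quaternion [x, y, z, w].
In Python, from workcell import get_obs, camera, camera_params, hand_in gives the robot as it stands.
- The arm moves only by the tool carry_out, never from a script. Its argument "commands" is a list that holds one entry, the list of rows, each a list of 6 numbers: the shift along the tool's x, y, z in units of 40 mm (1.0 is 40 mm), then the turn, a rotation vector about the tool's x, y, z in units of 6 degrees (1.0 is 6 degrees). In form: [[[x, y, z, ax, ay, az], ...]]. A call has 1 to 20 rows; each row shifts and turns the commanded pose from where the row before left it, along the tool's axes as they then stand; what a row does not reach is not made up. A row lasts 1/12 s, in which the tool goes at most 41.7 mm and 7.16 degrees, less where a joint would pass 70% of its speed; a pose out of reach is approached as far as the arm can. A call is refused whole if a number of a shift passes 1 or a number of a turn 1, either way. A call with a gripper value outside its range is refused whole. "hand" is the closure, from -1 (fully open) to 1 (shut), set as the call begins (left out, the last holds). The fingers move at their own pace and stop on an object; "force" is the grip in N (left out, the last holds). Time passes only in rows, so rows that do not move let the fingers close. It gives the time, the measured TCP pose, the force, the opening and the grip force at its end, in the units of the state.
- get_obs(): the state, without advancing time (a new reading comes with each control period).
- camera(name): name is "scene" or "top" or "wrist"; returns the picture (420x560x3 uint8, red, green, blue); there is no depth.
- camera_params(name): a dict with "mtx" (3x3 intrinsics, pixels), "k1" (the pictures are not rectified: a ray, as slopes to the right and down, at radius r is drawn at 1 + k1 r^2 times it, then the intrinsics apply), "R" (3x3) and "t" (3): a world point X has camera coordinates R X + t. Camera axes: x right, y down, z forward; pixel columns grow to the right and rows downward; lengths in m; the calibration is good to about 2 mm. A picture is of the moment at which its call begins: read the wrist's pose just before it. camera_params takes no time and is no camera call; for the wrist camera it gives the pose at the moment of the call.
- hand_in(): hands the job in; it is judged then, once.
The state is a dict: "clock": time; "joint_pos": joint angles; "joint_velocities": joint speeds; "tau": joint torques, N m; "position": TCP position; "ee_rot": TCP orientation; "ft_force": force on the tool from outside, world axes, zero at the start; "torque": the same for the moment, N m; "grip_width": opening from 0.0 (shut) to 1.0 (fully open); "grasp_force": force on a finger pad.
Only numpy, scipy, OpenCV 4.12 (cv2) and the standard library are available. Lean on these libraries where they do the work, as an engineer would, in place of code of your own. Each camera call takes 0.05 s, during which the arm holds its last target. There are 200 camera calls.

## Working session

There is one attempt and no reset: what is moved stays moved. The work goes in short steps, Python scripts to look and compute and a tool call to move; the robot and the scene stay as the last step left them, time stands still between calls to the robot, and variables do not carry over. Pictures are saved under pics/ and viewed, at most 14 in all, crops included, and the job is handed in when it is done.

Besides the shell and the picture viewer there is one more tool, called after "Call:" as name(argument=value, ...) on one line, values as JSON. carry_out: Moves the arm, as the interface text tells. Its arguments: {"type":"object","properties":{"commands":{"type":"array"},"hand":{"type":"number"},"force":{"type":"number"}},"required":["commands"]}

```bash
mkdir -p pics; ls; python3 - <<'E'
from workcell import *
import cv2,numpy as np
for n in ['scene','top']:
    cv2.imwrite(f'pics/{n}0.png',camera(n)[:,:,::-1]); p=camera_params(n); print(n,p)
print(get_obs())
E
```

```text
pics
scene {'mtx': array([[435.97407844,   0.        , 281.8234678 ],
       [  0.        , 435.97407844, 207.57057104],
       [  0.        ,   0.        ,   1.        ]]), 'k1': 0.01717128740220119, 'R': array([[-0.86832011, -0.49569463,  0.01752201],
       [-0.34944232,  0.58629182, -0.73085701],
       [ 0.35200889, -0.64074077, -0.68230566]]), 't': array([0.41384676, 0.28936767, 0.85709378])}
top {'mtx': array([[455.38499345,   0.        , 281.28096566],
       [  0.        , 455.38499345, 204.7147752 ],
       [  0.        ,   0.        ,   1.        ]]), 'k1': -0.03564026891317464, 'R': array([[-0.02696631, -0.99958742,  0.0098901 ],
       [-0.98432476,  0.02482695, -0.17460924],
       [ 0.17429166, -0.01444364, -0.98458814]]), 't': array([-0.1128677 ,  0.51741323,  1.27463807])}
{'clock': 0.1, 'joint_pos': array([ 1.20335807,  0.33280707, -0.06472471,  1.46087641,  0.02158696,
        1.34990103, -0.08850146]), 'joint_velocities': array([-0.00025149, -0.00014526,  0.00099255, -0.00260176, -0.00075297,
       -0.00062139, -0.00167879]), 'tau': array([ 9.65059153e-04, -6.26749420e+01,  4.88464138e-02, -3.92431569e+01,
        1.63521833e-02,  6.91559835e-03,  3.21586265e-05]), 'position': array([ 0.2111753 , -0.58787528,  0.23058745]), 'ee_rot': array([ 9.85169087e-01,  1.71585109e-01, -1.30299501e-04, -6.35244900e-04]), 'ft_force': array([-0.41082386, -0.79917534, -0.19495656]), 'torque': array([-0.0009552 ,  0.01288097,  0.02637615]), 'grasp_force': 0.0, 'grip_width': 0.9970691183450305}
```

View pics/scene0.png

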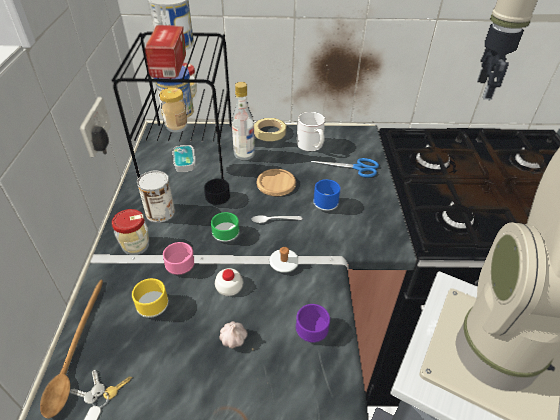

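View pics/top0.png

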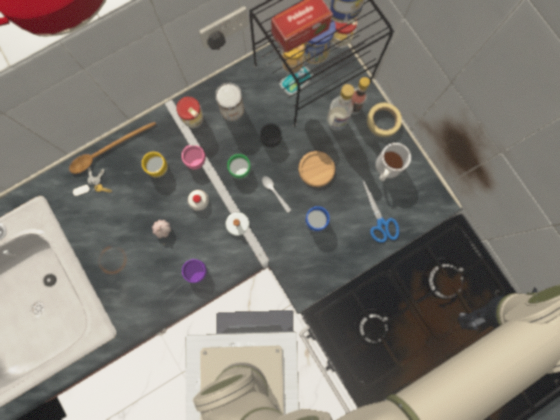

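Top view: blue pot (317,218), green (239,165), yellow (153,164), lid (237,223), stand (317,169). Look-alikes: pink (193,156), purple (194,271), black (271,134). The green one fits by colour. The mug is at (393,162), the teaspoon at (276,194), the timer at (198,200) and the garlic at (161,229).

```bash
cat > h.py <<'E'
from workcell import *
import cv2,numpy as np
from scipy.spatial.transform import Rotation as Ro
HSV=dict(blue=((105,120,50),(125,255,255)),yellow=((20,140,90),(33,255,255)),green=((55,110,40),(85,255,255)))
def ray(p,u,v):
    m=p['mtx']; d=np.array([(u-m[0,2])/m[0,0],(v-m[1,2])/m[1,1]]); s=d.copy()
    for _ in range(20): s=d/(1+p['k1']*(s@s))
    r=p['R'].T@np.r_[s,1]; return -p['R'].T@p['t'], r/np.linalg.norm(r)
def plane(p,u,v,z):
    o,r=ray(p,u,v); return o+r*(z-o[2])/r[2]
def tri(a,b):
    (o,r),(q,s)=a,b; A=np.c_[r,-s]; k=np.linalg.lstsq(A,q-o,rcond=None)[0]
    return (o+k[0]*r+q+k[1]*s)/2, np.linalg.norm(o+k[0]*r-q-k[1]*s)
def blob(img,c,near=None,rad=45):
    m=cv2.inRange(cv2.cvtColor(img,cv2.COLOR_RGB2HSV),*HSV[c])
    if near is not None:
        k=np.zeros_like(m); cv2.circle(k,near,rad,255,-1); m&=k
    m=cv2.morphologyEx(m,cv2.MORPH_CLOSE,np.ones((3,3)))
    C=max(cv2.findContours(m,cv2.RETR_EXTERNAL,cv2.CHAIN_APPROX_NONE)[0],key=cv2.contourArea)
    return cv2.convexHull(C)
def cen(h):
    M=cv2.moments(h); return M['m10']/M['m00'],M['m01']/M['m00']
def delta(target,yaw=None):
    o=get_obs(); R=Ro.from_quat(o['ee_rot']); d=np.array(target)-o['position']
    print('tcp',o['position'].round(4),'toolx',R.as_matrix()[:,0].round(3),'tooly',R.as_matrix()[:,1].round(3),'z',R.as_matrix()[:,2].round(3),'units',(R.inv().apply(d)/.04).round(2))
E
python3 - <<'E'
from h import *
I={n:camera(n) for n in('scene','top')};P={n:camera_params(n) for n in I}
S=dict(blue=((327,194),(317,218)),yellow=((150,297),(153,164)),green=((225,227),(239,165)))
for c,(a,b) in S.items():
    hs,ht=blob(I['scene'],c,a,28),blob(I['top'],c,b,22)
    r=[ray(P['scene'],*cen(hs)),ray(P['top'],*cen(ht))]; x,e=tri(*r)
    print(c,x.round(4),round(e,4),cen(hs),cen(ht),cv2.boundingRect(hs),cv2.boundingRect(ht))
# pixel pairs by eye
for n,a,b in(('knobtop',(284,250),(237,220)),('stand',(276,182),(317,169)),('mug',(311,131),(393,162)),('timer',(228,281),(198,200)),('garlic',(233,335),(161,229)),('spoonbowl',(260,219),(268,183)),('spoonend',(301,217),(289,210)),('pink',(179,258),(193,156)),('purple',(313,323),(194,271)),('black',(217,191),(271,134))):
    x,e=tri(ray(P['scene'],*a),ray(P['top'],*b)); print(n,x.round(3),round(e,4))
p=camera_params('wrist'); print(p)
t=cv2.resize(I['top'][110:280,140:440],None,fx=2.6,fy=2.6,interpolation=cv2.INTER_CUBIC); cv2.imwrite('pics/topcrop.png',t[:,:,::-1])
delta((.5,0,.3))
E
```

```text
blue [ 0.4821 -0.2412  0.0244] 0.0071 (326.25865209471766, 193.55503512880563) (320.23222748815164, 214.652448657188) (313, 179, 27, 30) (309, 207, 20, 20)
yellow [0.6499 0.2493 0.0342] 0.0004 (149.53958944281524, 296.36754643206257) (153.77601210745365, 163.61861520998866) (132, 278, 36, 38) (142, 152, 25, 24)
green [ 6.472e-01 -5.000e-04  2.940e-02] 0.0157 (224.5768817204301, 225.49462365591395) (236.83939393939394, 160.46666666666667) (211, 212, 28, 28) (228, 155, 21, 14)
knobtop [0.472 0.002 0.04 ] 0.0032
stand [ 0.631 -0.238  0.002] 0.0018
mug [ 0.636 -0.461  0.045] 0.0021
timer [0.542 0.122 0.012] 0.0032
garlic [0.456 0.228 0.018] 0.0013
spoonbowl [ 0.591 -0.088  0.002] 0.0018
spoonend [ 0.505 -0.15   0.001] 0.0007
pink [0.671 0.133 0.026] 0.0033
purple [0.331 0.129 0.025] 0.0004
black [ 0.736 -0.102  0.023] 0.0023
{'mtx': array([[290.04983644,   0.        , 275.42534996],
       [  0.        , 290.04983644, 210.21901077],
       [  0.        ,   0.        ,   1.        ]]), 'k1': -0.011909074748389729, 'R': array([[ 3.38498558e-01, -9.40966909e-01,  4.39887650e-05],
       [-9.06538496e-01, -3.26100928e-01,  2.68041304e-01],
       [-2.52203653e-01, -9.07714724e-02, -9.63407420e-01]]), 't': array([-0.62518348, -0.03567944,  0.37810021])}
tcp [ 0.2112 -0.588   0.2308] toolx [ 0.941  0.338 -0.   ] tooly [ 0.338 -0.941 -0.001] z [-0.     0.001 -1.   ] units [ 11.76 -11.4   -1.72]
```

View pics/topcrop.png

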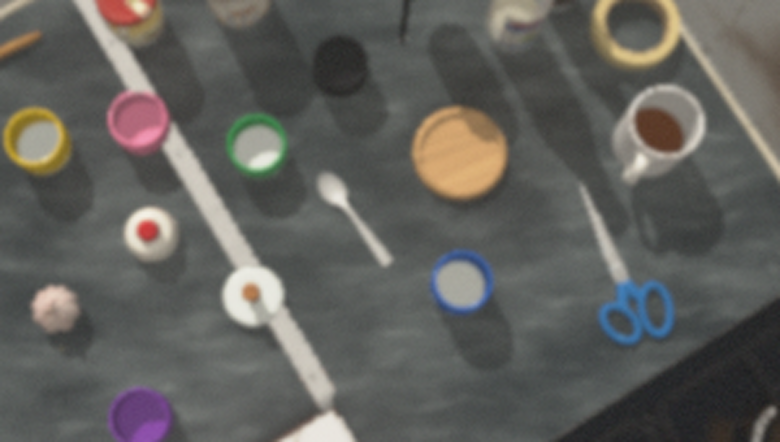

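Call:
carry_out(commands=[[[0,0,0,0,0,0.82],[0,0,0,0,0,0.82],[0,0,0,0,0,0.82],[0,0,0,0,0,0.82],[0.45,-0.58,0.05,0,0,0],[0.45,-0.58,0.05,0,0,0],[0.45,-0.58,0.05,0,0,0],[0.45,-0.58,0.05,0,0,0],[0.45,-0.58,0.05,0,0,0],[0.45,-0.58,0.05,0,0,0],[0.45,-0.58,0.05,0,0,0],[0.45,-0.58,0.05,0,0,0],[0.45,-0.58,0.05,0,0,0],[0.45,-0.58,0.05,0,0,0],[0.45,-0.58,0.05,0,0,0],[0.45,-0.58,0.05,0,0,0],[0.45,-0.58,0.05,0,0,0],[0.45,-0.58,0.05,0,0,0],[0.45,-0.58,0.05,0,0,0],[0,0,0,0,0,0]]], hand=-1)

```text
clock: 1.87
position: [0.484, -0.2337, 0.2009]
ee_rot: [1.0, 0.005, 0.001, -0.001]
ft_force: [-0.4, 0.3, -0.2]
grip_width: 1.002
grasp_force: 0.0
```

```bash
python3 - <<'E'
from h import *
delta((.482,-.241,.2)); p=camera_params('wrist'); i=camera('wrist'); cv2.imwrite('pics/w1.png',i[:,:,::-1]); np.save('w1.npy',i)
print(-p['R'].T@p['t'],p['R'][2], get_obs()['joint_pos'].round(2))
E
```

```text
tcp [ 0.484  -0.2337  0.2009] toolx [1.    0.009 0.001] tooly [ 0.009 -1.    -0.002] z [ 0.001  0.002 -1.   ] units [-0.05  0.18  0.02]
[ 0.55126858 -0.23386166  0.34407605] [-0.26665291 -0.00113874 -0.96379195] [ 0.67  0.18 -0.33  1.72  0.06  1.25 -1.24]
```

View pics/w1.png

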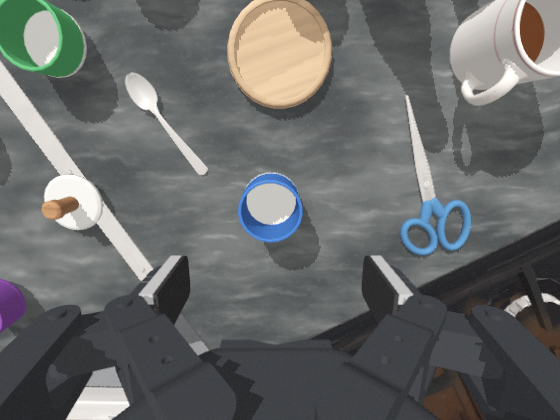

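Wrist view: blue rim centred near (270,208), stand (280,52), lid disc (73,202) with its knob at (60,208), and the green pot partly in view at (42,40). I'll fit the far rim as a circle on the height plane, then repeat from a second place.

```bash
cat >> h.py <<'E'
HSV['wood']=((8,50,120),(24,190,255))
def rim(p,h,z,cut=-.2):
    "circle fit to the part of the outline facing away from the camera, laid on plane z"
    X=np.array([plane(p,u,v,z)[:2] for u,v in h[:,0,:].astype(float)]); cam=(-p['R'].T@p['t'])[:2]
    X=X[(h[:,0,0]>2)&(h[:,0,1]>2)&(h[:,0,0]<557)&(h[:,0,1]<417)]
    c=X.mean(0)
    for _ in range(4):
        d=(cam-c); d/=max(np.linalg.norm(d),1e-6); Y=X[(X-c)@d<-cut*.03] if cut<9 else X
        s=np.linalg.lstsq(np.c_[2*Y,np.ones(len(Y))],(Y**2).sum(1),rcond=None)[0]; c=s[:2]
    return c,np.sqrt(s[2]+c@c)
E
python3 - <<'E'
from h import *
p=camera_params('wrist'); i=np.load('w1.npy')
h=blob(i,'blue',(270,205),50); print(cv2.boundingRect(h))
for z in(.05,.062,.074): print('blue',z,*rim(p,h,z))
h=blob(i,'wood',(280,52),62); print(cv2.boundingRect(h))
for z in(0,.014): print('wood',z,*rim(p,h,z,9))
E
```

```text
(238, 174, 65, 69)
blue 0.05 [ 0.46650403 -0.23153522] 0.03387334274888835
blue 0.062 [ 0.46990214 -0.23174586] 0.03249107305647156
blue 0.074 [ 0.47330025 -0.23195651] 0.031108803364044462
(227, 0, 105, 109)
wood 0 [ 0.62963585 -0.23991574] 0.056210863425708704
wood 0.014 [ 0.6263864  -0.23978478] 0.0539236584968649
```

Call:
carry_out(commands=[[[0.5,0,-0.2,0,0,0],[0.5,0,-0.2,0,0,0],[0.5,0,-0.2,0,0,0],[0,0,0,0,0,0],[0,0,0,0,0,0]]])

```text
clock: 2.33
position: [0.5409, -0.2405, 0.2251]
ee_rot: [1.0, 0.001, -0.0, -0.0]
ft_force: [-0.1, 0.7, -0.6]
grip_width: 0.999
grasp_force: 0.0
```

```bash
python3 - <<'E'
from h import *
p=camera_params('wrist'); i=camera('wrist'); np.save('w2.npy',i); cv2.imwrite('pics/w2.png',i[:,:,::-1])
h=blob(i,'blue'); print(cv2.boundingRect(h))
for z in(.05,.062,.074): print('blue',z,*rim(p,h,z))
h=blob(i,'wood',(280,120),85); print(cv2.boundingRect(h))
for z in(0,.014): print('wood',z,*rim(p,h,z,9))
delta((.482,-.241,.06))
E
```

```text
(236, 216, 58, 64)
blue 0.05 [ 0.46651862 -0.22836128] 0.03386753055743499
blue 0.062 [ 0.47186689 -0.22882833] 0.032590160019084664
blue 0.074 [ 0.47721517 -0.22929539] 0.03131278948073618
(225, 60, 94, 99)
wood 0 [ 0.63019851 -0.23640439] 0.05604398100837653
wood 0.014 [ 0.62936655 -0.23656943] 0.05391280940719805
tcp [ 0.5401 -0.2406  0.2248] toolx [ 1.     0.    -0.001] tooly [ 0. -1.  0.] z [-0.001 -0.    -1.   ] units [-1.45  0.01  4.12]
```

View pics/w2.png

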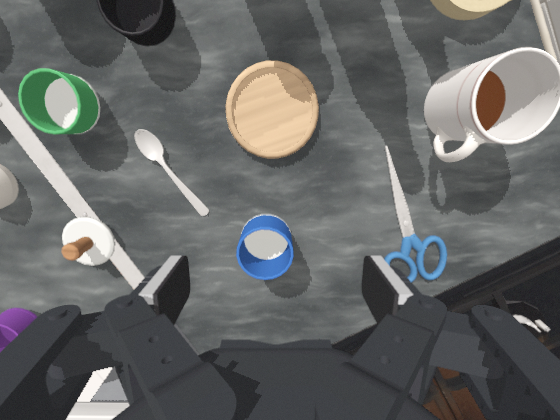

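Second view: blue rim (266,248), stand (272,110), green (52,102), lid (88,242), black look-alike (132,10). Both views put blue near (0.471,-0.229) with r 32.6 mm (33 expected) and the stand near (0.629,-0.237). I'll go above blue and check again.

Call:
carry_out(commands=[[[-0.43,-0.07,0.5,0,0,0],[-0.43,-0.07,0.5,0,0,0],[-0.43,-0.07,0.5,0,0,0],[-0.43,-0.07,0.5,0,0,0],[0,0,0,0,0,0],[0,0,0,0,0,0],[0,0,0,0,0,0]]])

```text
clock: 2.97
position: [0.4721, -0.2294, 0.1461]
ee_rot: [1.0, 0.0, 0.0, 0.0]
ft_force: [0.4, -0.4, 0.3]
grip_width: 0.998
grasp_force: 0.0
```

```bash
python3 - <<'E'
from h import *
p=camera_params('wrist'); i=camera('wrist'); cv2.imwrite('pics/w3.png',i[:,:,::-1])
h=blob(i,'blue'); print(cv2.boundingRect(h))
for z in(.05,.062,.074): print('blue',z,*rim(p,h,z))
print('top',plane(camera_params('top'),317.7,218.5,.062))
delta((.471,-.229,.03))
E
```

```text
(234, 170, 80, 84)
blue 0.05 [ 0.46794565 -0.22860852] 0.03416433894480551
blue 0.062 [ 0.47152965 -0.22865692] 0.032450522320334164
blue 0.074 [ 0.47511364 -0.22870531] 0.030736705695861663
top [ 0.4689339  -0.22887836  0.062     ]
tcp [ 0.4727 -0.2292  0.1464] toolx [1.    0.001 0.002] tooly [ 0.001 -1.     0.001] z [ 0.002 -0.001 -1.   ] units [-0.05 -0.01  2.91]
```

Call:
carry_out(commands=[[[0,0,0.66,0,0,0],[0,0,0.66,0,0,0],[0,0,0.66,0,0,0],[0,0,0.66,0,0,0],[0,0,0.66,0,0,0],[0,0,0,0,0,0],[0,0,0,0,0,0],[0,0,0,0,0,0]]])

```text
clock: 3.68
position: [0.4734, -0.2291, 0.0151]
ee_rot: [1.0, 0.001, 0.001, 0.0]
ft_force: [0.5, 0.3, 0.4]
grip_width: 1.003
grasp_force: 0.0
```

Call:
carry_out(commands=[[[0,0,0,0,0,0],[0,0,0,0,0,0],[0,0,0,0,0,0],[0,0,0,0,0,0],[0,0,0,0,0,0],[0,0,0,0,0,0],[0,0,0,0,0,0],[0,0,0,0,0,0]]], hand=1, force=30)

```text
clock: 4.35
position: [0.4734, -0.2292, 0.0155]
ee_rot: [1.0, 0.001, 0.001, 0.001]
ft_force: [-1.4, 1.0, 8.9]
grip_width: 0.772
grasp_force: 31.7
```

Call:
carry_out(commands=[[[0,0,-0.5,0,0,0],[0,0,-0.5,0,0,0],[0,0,-0.5,0,0,0],[0.49,0.02,0,0,0,0],[0.49,0.02,0,0,0,0],[0.49,0.02,0,0,0,0],[0.49,0.02,0,0,0,0],[0.49,0.02,0,0,0,0],[0.49,0.02,0,0,0,0],[0.49,0.02,0,0,0,0],[0.49,0.02,0,0,0,0],[0,0,0,0,0,0],[0,0,0,0,0,0],[0,0,0,0,0,0],[0,0,0,0,0,0]]])

```text
clock: 5.6
position: [0.6281, -0.2353, 0.0737]
ee_rot: [1.0, 0.0, -0.0, 0.0]
ft_force: [-0.2, 0.5, -1.6]
grip_width: 0.772
grasp_force: 34.0
```

```bash
python3 - <<'E'
from h import *
i=camera('wrist'); cv2.imwrite('pics/w4.png',i[:,:,::-1])
delta((.631,-.2365,.0245))
E
```

```text
tcp [ 0.6282 -0.2353  0.0738] toolx [1.    0.001 0.   ] tooly [ 0.001 -1.     0.001] z [ 0.    -0.001 -1.   ] units [0.07 0.03 1.23]
```

View pics/w4.png

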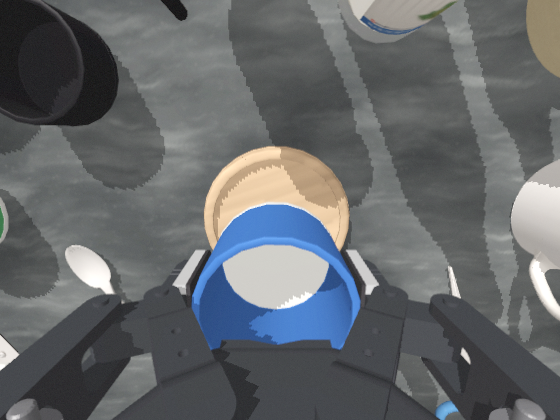

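Blue pot is held upright (rim about (276,295)) above the stand centred near (277,205). The black look-alike at the upper left is clear. Lowering.

Call:
carry_out(commands=[[[0.03,0.01,0.4,0,0,0],[0.03,0.01,0.4,0,0,0],[0,0,0.4,0,0,0],[0,0,0.03,0,0,0],[0,0,0.02,0,0,0],[0,0,0,0,0,0],[0,0,0,0,0,0],[0,0,0,0,0,0]]])

```text
clock: 6.32
position: [0.6313, -0.2358, 0.0239]
ee_rot: [1.0, 0.001, 0.0, 0.0]
ft_force: [-0.3, -0.3, -1.9]
grip_width: 0.771
grasp_force: 33.4
```

Call:
carry_out(commands=[[[0,0,0.02,0,0,0],[0,0,0.02,0,0,0],[0,0,0,0,0,0],[0,0,0,0,0,0],[0,0,0,0,0,0]]])

```text
clock: 6.73
position: [0.6315, -0.2358, 0.0227]
ee_rot: [1.0, 0.001, 0.0, 0.0]
ft_force: [-2.7, 0.5, 5.9]
grip_width: 0.769
grasp_force: 33.8
```

Call:
carry_out(commands=[[[0,0,0,0,0,0],[0,0,0,0,0,0],[0,0,0,0,0,0],[0,0,0,0,0,0],[0,0,0,0,0,0],[0,0,-0.3,0,0,0],[0,0,-0.7,0,0,0],[0,0,-0.7,0,0,0],[0,0,-0.7,0,0,0],[0,0,-0.7,0,0,0],[0,0,-0.7,0,0,0],[0,0,0,0,0,0],[0,0,0,0,0,0],[0,0,0,0,0,0],[0,0,0,0,0,0]]], hand=-1)

```text
clock: 7.98
position: [0.6305, -0.2355, 0.1727]
ee_rot: [1.0, 0.001, -0.001, -0.0]
ft_force: [0.4, 0.6, 0.7]
grip_width: 1.006
grasp_force: 0.0
```

```bash
python3 - <<'E'
from h import *
p=camera_params('wrist'); i=camera('wrist'); cv2.imwrite('pics/w5.png',i[:,:,::-1])
h=blob(i,'blue'); print(cv2.boundingRect(h))
for z in(.058,.070,.082): print('blue',z,*rim(p,h,z))
h=blob(i,'wood',(280,250),150); print(cv2.boundingRect(h))
P=camera_params('top'); t=camera('top')
cv2.imwrite('pics/t5.png',cv2.resize(t[110:280,140:440],None,fx=2.6,fy=2.6,interpolation=cv2.INTER_CUBIC)[:,:,::-1])
print('green by top', plane(P,140+257/2.6,110+145/2.6,.046),'yellow',plane(P,140+38.5/2.6,110+141/2.6,.054),'lid disc',plane(P,140+253/2.6,110+296/2.6,.016))
delta((.65,.25,.2))
E
```

```text
(239, 167, 74, 78)
blue 0.058 [ 0.62593805 -0.23643546] 0.033644591882709185
blue 0.07 [ 0.62930514 -0.23640872] 0.03207717615616644
blue 0.082 [ 0.63267224 -0.23638199] 0.03050976042961385
(226, 143, 101, 94)
green by top [ 0.63385921 -0.00457928  0.046     ] yellow [0.64263893 0.24094363 0.054     ] lid disc [0.46570597 0.00417864 0.016     ]
tcp [ 0.6306 -0.2355  0.1725] toolx [ 1.     0.001 -0.002] tooly [ 0.001 -1.    -0.001] z [-0.002  0.001 -1.   ] units [  0.5  -12.14  -0.68]
```

View pics/w5.png

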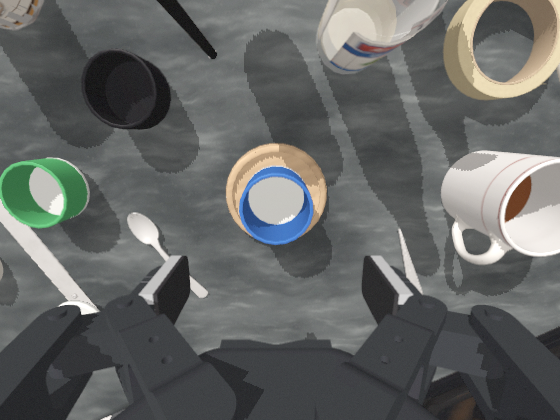

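Blue stands inside the stand's edge (rim (275,205) within the wood ring). On to yellow.

Call:
carry_out(commands=[[[0.02,-0.66,0,0,0,0],[0.02,-0.66,0,0,0,0],[0.02,-0.66,0,0,0,0],[0.02,-0.66,0,0,0,0],[0.02,-0.66,0,0,0,0],[0.02,-0.66,0,0,0,0],[0.02,-0.66,0,0,0,0],[0.02,-0.66,0,0,0,0],[0.02,-0.66,0,0,0,0],[0.02,-0.66,0,0,0,0],[0.02,-0.66,0,0,0,0],[0.02,-0.66,0,0,0,0],[0.02,-0.66,0,0,0,0],[0.02,-0.66,0,0,0,0],[0.02,-0.66,0.1,0,0,0],[0.02,-0.66,0.1,0,0,0],[0.0,-0.66,0.1,0,0,0],[0.0,-0.66,0.1,0,0,0],[0,0,0,0,0,0],[0,0,0,0,0,0]]])

```text
clock: 9.75
position: [0.6422, 0.2416, 0.1564]
ee_rot: [1.0, 0.002, -0.001, -0.0]
ft_force: [0.6, -0.2, 0.1]
grip_width: 0.999
grasp_force: 0.0
```

Call:
carry_out(commands=[[[0,0,0,0,0,0],[0,0,0,0,0,0],[0,0,0,0,0,0],[0,0,0,0,0,0]]])

```text
clock: 10.08
position: [0.6438, 0.2383, 0.1578]
ee_rot: [1.0, -0.0, 0.0, 0.0]
ft_force: [0.4, -0.3, -1.1]
grip_width: 0.997
grasp_force: 0.0
```

```bash
python3 - <<'E'
from h import *
p=camera_params('wrist'); i=camera('wrist'); cv2.imwrite('pics/w6.png',i[:,:,::-1])
h=blob(i,'yellow'); print(cv2.boundingRect(h))
for z in(.042,.054,.066): print('yellow',z,*rim(p,h,z))
delta((.643,.241,.2)); print(get_obs()['joint_pos'])
E
```

```text
(231, 184, 25, 40)
yellow 0.042 [0.64236005 0.26433583] 0.015918350639961904
yellow 0.054 [0.64554693 0.26311689] 0.015180535039010462
yellow 0.066 [0.6487338  0.26189795] 0.014442719438053121
tcp [0.6437 0.2386 0.1579] toolx [1. 0. 0.] tooly [ 0. -1.  0.] z [ 0. -0. -1.] units [-0.02 -0.06 -1.05]
[-0.10057999  0.55375874 -0.46864702  1.35029818  0.24984379  1.29537984
 -2.1471198 ]
```

View pics/w6.png

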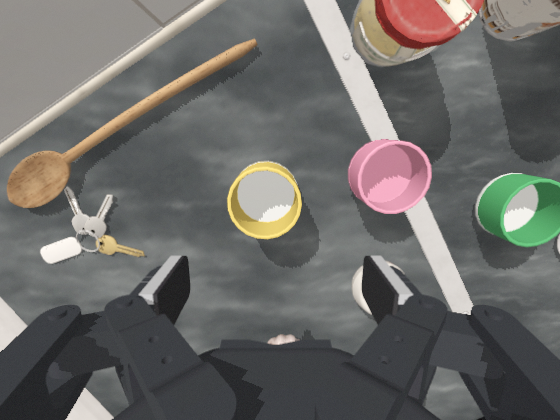

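Yellow rim at (264,205), pink look-alike (390,177), green (520,210), timer under the right finger view at (375,285). The yellow mask was too strict, so I'll widen it.

```bash
sed -i 's/((20,140,90),(33,255,255))/((18,75,50),(35,255,255))/; s/np.ones((3,3)))/np.ones((7,7)))/' h.py; python3 - <<'E'
from h import *
p=camera_params('wrist'); i=camera('wrist')
h=blob(i,'yellow',(264,200),55); print(cv2.boundingRect(h))
for z in(.042,.054,.066): print('yellow',z,*rim(p,h,z))
h=blob(i,'green',(520,210),55); print(cv2.boundingRect(h))
for z in(.034,.046,.058): print('green',z,*rim(p,h,z))
delta((.643,.241,.015))
E
```

```text
(227, 162, 75, 77)
yellow 0.042 [0.64530313 0.24810876] 0.034454623726630905
yellow 0.054 [0.64834979 0.24765391] 0.03285775429003902
yellow 0.066 [0.65139645 0.24719905] 0.03126088485345008
(479, 174, 81, 73)
green 0.034 [ 0.63390969 -0.0134071 ] 0.03413052859123614
green 0.046 [ 0.63737726 -0.00209111] 0.032596091080823446
green 0.058 [0.64084483 0.00922488] 0.031061653570407903
tcp [0.6436 0.2388 0.1579] toolx [1. 0. 0.] tooly [ 0. -1.  0.] z [ 0. -0. -1.] units [-0.02 -0.05  3.57]
```

Call:
carry_out(commands=[[[0.06,-0.11,0,0,0,0],[0.06,-0.11,0,0,0,0],[0,0,0.6,0,0,0],[0,0,0.6,0,0,0],[0,0,0.6,0,0,0],[0,0,0.6,0,0,0],[0,0,0.6,0,0,0],[0,0,0.55,0,0,0],[0,0,0,0,0,0],[0,0,0,0,0,0],[0,0,0,0,0,0]]])

```text
clock: 11.1
position: [0.649, 0.2491, 0.0173]
ee_rot: [1.0, 0.001, 0.001, -0.0]
ft_force: [-0.4, -0.1, 0.5]
grip_width: 1.003
grasp_force: 0.0
```

Call:
carry_out(commands=[[[0,0,0,0,0,0],[0,0,0,0,0,0],[0,0,0,0,0,0],[0,0,0,0,0,0],[0,0,0,0,0,0],[0,0,0,0,0,0],[0,0,0,0,0,0],[0,0,0,0,0,0]]], hand=1, force=30)

```text
clock: 11.77
position: [0.6493, 0.2489, 0.018]
ee_rot: [1.0, 0.001, 0.002, -0.001]
ft_force: [-1.2, -0.1, 6.7]
grip_width: 0.762
grasp_force: 33.3
```

Call:
carry_out(commands=[[[0,0,-0.6,0,0,0],[0,0,-0.6,0,0,0],[0,0,-0.6,0,0,0],[0,0,-0.6,0,0,0],[0,0.3,-0.6,0,0,0],[-0.03,0.62,0,0,0,0],[-0.03,0.62,0,0,0,0],[-0.03,0.62,0,0,0,0],[-0.03,0.62,0,0,0,0],[-0.03,0.62,0,0,0,0],[-0.03,0.62,0,0,0,0],[-0.03,0.62,0,0,0,0],[-0.03,0.62,0,0,0,0],[-0.03,0.62,0,0,0,0],[-0.03,0.62,0,0,0,0],[-0.03,0.62,0,0,0,0],[-0.03,0.62,0,0,0,0],[-0.03,0.62,0,0,0,0],[-0.03,0.62,0,0,0,0],[-0.03,0.62,0,0,0,0]]])

```text
clock: 13.43
position: [0.6307, -0.1369, 0.1367]
ee_rot: [1.0, 0.001, 0.001, 0.0]
ft_force: [-0.5, -0.5, -0.5]
grip_width: 0.766
grasp_force: 34.0
```

Call:
carry_out(commands=[[[0,0.62,0,0,0,0],[0,0.62,0,0,0,0],[0,0.62,0,0,0,0],[0,0.62,0,0,0,0],[0,0,0,0,0,0],[0,0,0,0,0,0],[0,0,0,0,0,0],[0,0,0,0,0,0],[0,0,0,0,0,0]]])

```text
clock: 14.18
position: [0.6312, -0.2334, 0.1361]
ee_rot: [1.0, 0.002, 0.0, -0.0]
ft_force: [-0.7, 0.3, -0.4]
grip_width: 0.764
grasp_force: 34.0
```

```bash
python3 - <<'E'
from h import *
p=camera_params('wrist'); i=camera('wrist'); cv2.imwrite('pics/w7.png',i[:,:,::-1])
delta((.631,-.236,.079)); o=get_obs(); zt=o['position'][2]-.018
h=blob(i,'yellow'); print(cv2.boundingRect(h)); print('yellow held',rim(p,h,zt+.054), o['grip_width'])
E
```

```text
tcp [ 0.6311 -0.2336  0.136 ] toolx [1.    0.003 0.   ] tooly [ 0.003 -1.    -0.   ] z [ 0.  0. -1.] units [-0.    0.06  1.43]
(197, 201, 157, 144)
yellow held (array([ 0.63432907, -0.23391907]), np.float64(0.033314920632984774)) 0.7656264316971023
```

View pics/w7.png

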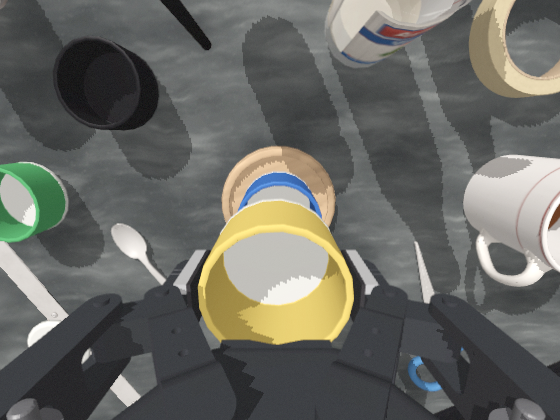

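Yellow is held upright (rim ~(276,287)) over blue (280,195). Lowering into the mouth.

Call:
carry_out(commands=[[[-0.03,0.03,0.3,0,0,0],[0,0.03,0.3,0,0,0],[0,0,0.3,0,0,0],[0,0,0.2,0,0,0],[0,0,0.15,0,0,0],[0,0,0.1,0,0,0],[0,0,0,0,0,0],[0,0,0,0,0,0],[0,0,0,0,0,0]]])

```text
clock: 14.98
position: [0.63, -0.2374, 0.0824]
ee_rot: [1.0, 0.001, 0.001, 0.0]
ft_force: [0.2, 0.1, -0.2]
grip_width: 0.764
grasp_force: 34.0
```

Call:
carry_out(commands=[[[0,0,0.05,0,0,0],[0,0,0.05,0,0,0],[0,0,0.02,0,0,0],[0,0,0,0,0,0],[0,0,0,0,0,0],[0,0,0,0,0,0]]])

```text
clock: 15.48
position: [0.6302, -0.2374, 0.078]
ee_rot: [1.0, 0.001, 0.001, 0.0]
ft_force: [-1.3, 0.9, 5.0]
grip_width: 0.764
grasp_force: 34.6
```

Contact comes at the expected 0.078. Releasing.

Call:
carry_out(commands=[[[0,0,0,0,0,0],[0,0,0,0,0,0],[0,0,0,0,0,0],[0,0,0,0,0,0],[0,0,0,0,0,0],[0,0,-0.3,0,0,0],[0,0,-0.6,0,0,0],[0,0,-0.6,0,0,0],[0,0,-0.6,0,0,0],[0,0,-0.6,0,0,0],[0,0,-0.6,0,0,0],[0,0,0,0,0,0],[0,0,0,0,0,0],[0,0,0,0,0,0],[0,0,0,0,0,0]]], hand=-1)

```text
clock: 16.73
position: [0.629, -0.2371, 0.2079]
ee_rot: [1.0, 0.001, -0.001, -0.0]
ft_force: [-0.4, -0.1, -0.3]
grip_width: 1.0
grasp_force: 0.0
```

```bash
python3 - <<'E'
from h import *
p=camera_params('wrist'); i=camera('wrist'); cv2.imwrite('pics/w8.png',i[:,:,::-1])
h=blob(i,'yellow',(275,210),60); print(cv2.boundingRect(h))
for z in(.102,.114,.126): print('yellow',z,*rim(p,h,z))
delta((.637,-.003,.16))
E
```

```text
(237, 168, 78, 80)
yellow 0.102 [ 0.62606739 -0.23815105] 0.03453525904885882
yellow 0.114 [ 0.6294731  -0.23811914] 0.032869782531001535
yellow 0.126 [ 0.63287882 -0.23808722] 0.031204306013155013
tcp [ 0.6291 -0.2372  0.2078] toolx [ 1.     0.001 -0.002] tooly [ 0.001 -1.    -0.001] z [-0.002  0.001 -1.   ] units [ 0.21 -5.85  1.2 ]
```

Yellow's rim is at 0.114 height (r 32.9 mm), centre (0.6295,-0.238), so it is seated. Now green.

Call:
carry_out(commands=[[[0.02,-0.65,0,0,0,0],[0.02,-0.65,0,0,0,0],[0.02,-0.65,0,0,0,0],[0.02,-0.65,0,0,0,0],[0.02,-0.65,0.3,0,0,0],[0.02,-0.65,0.3,0,0,0],[0.02,-0.65,0.3,0,0,0],[0.02,-0.65,0.3,0,0,0],[0.02,-0.65,0.3,0,0,0],[0,0,0,0,0,0],[0,0,0,0,0,0],[0,0,0,0,0,0],[0,0,0,0,0,0]]])

```text
clock: 17.87
position: [0.6366, -0.0048, 0.149]
ee_rot: [1.0, -0.0, 0.0, 0.0]
ft_force: [1.2, -0.5, 0.3]
grip_width: 1.005
grasp_force: 0.0
```

```bash
python3 - <<'E'
from h import *
p=camera_params('wrist'); i=camera('wrist'); cv2.imwrite('pics/w9.png',i[:,:,::-1])
h=blob(i,'green'); print(cv2.boundingRect(h))
for z in(.034,.046,.058): print('green',z,*rim(p,h,z))
delta((.637,-.003,.015))
E
```

```text
(236, 168, 74, 76)
green 0.034 [ 0.63393481 -0.00270448] 0.03400308062780299
green 0.046 [ 0.63719507 -0.0028187 ] 0.032421724189382134
green 0.058 [ 0.64045533 -0.00293293] 0.030840367750940442
tcp [ 0.6367 -0.0049  0.1491] toolx [ 1.    -0.001  0.   ] tooly [-0.001 -1.     0.001] z [ 0.    -0.001 -1.   ] units [ 0.01 -0.05  3.35]
```

View pics/w9.png

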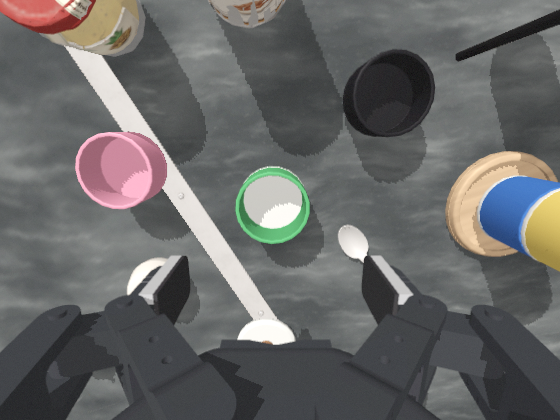

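Green pot at (272,207), distinct from pink (121,170) and black (390,92). The spoon tip at (347,228) is close to the right finger, so I'll narrow the opening slightly.

Call:
carry_out(commands=[[[0.01,-0.03,0.4,0,0,0],[0,-0.02,0.6,0,0,0],[0,0,0.6,0,0,0],[0,0,0.6,0,0,0],[0,0,0.6,0,0,0],[0,0,0.5,0,0,0],[0,0,0.2,0,0,0],[0,0,0,0,0,0],[0,0,0,0,0,0],[0,0,0,0,0,0]]], hand=-0.87)

```text
clock: 18.75
position: [0.6381, -0.0015, 0.0106]
ee_rot: [1.0, 0.0, 0.001, 0.0]
ft_force: [0.2, -0.2, 0.8]
grip_width: 0.926
grasp_force: 0.0
```

Call:
carry_out(commands=[[[0,0,0,0,0,0],[0,0,0,0,0,0],[0,0,0,0,0,0],[0,0,0,0,0,0],[0,0,0,0,0,0],[0,0,0,0,0,0],[0,0,0,0,0,0],[0,0,0,0,0,0]]], hand=1, force=30)

```text
clock: 19.42
position: [0.6381, -0.0014, 0.0107]
ee_rot: [1.0, 0.001, 0.001, 0.0]
ft_force: [-1.4, -0.0, 6.1]
grip_width: 0.745
grasp_force: 34.2
```

Call:
carry_out(commands=[[[0,0,-0.6,0,0,0],[0,0,-0.6,0,0,0],[0,0,-0.6,0,0,0],[0,0,-0.6,0,0,0],[0,0,-0.6,0,0,0],[0,0,-0.6,0,0,0],[0,0,-0.6,0,0,0],[-0.02,0.6,0,0,0,0],[-0.02,0.6,0,0,0,0],[-0.02,0.6,0,0,0,0],[-0.02,0.6,0,0,0,0],[-0.02,0.6,0,0,0,0],[-0.02,0.6,0,0,0,0],[-0.02,0.6,0,0,0,0],[-0.02,0.6,0,0,0,0],[-0.02,0.6,0,0,0,0],[-0.02,0.5,0,0,0,0],[0,0,0,0,0,0],[0,0,0,0,0,0],[0,0,0,0,0,0]]])

```text
clock: 21.08
position: [0.6294, -0.2364, 0.1772]
ee_rot: [1.0, 0.001, 0.0, -0.0]
ft_force: [0.6, 0.7, -0.6]
grip_width: 0.751
grasp_force: 33.9
```

```bash
python3 - <<'E'
from h import *
p=camera_params('wrist'); i=camera('wrist'); cv2.imwrite('pics/w10.png',i[:,:,::-1])
delta((.6305,-.238,.1147)); o=get_obs(); print(o['grip_width'])
E
```

```text
tcp [ 0.6295 -0.2358  0.1773] toolx [1.    0.003 0.001] tooly [ 0.003 -1.    -0.001] z [ 0.001  0.001 -1.   ] units [0.02 0.06 1.56]
0.7449343911374254
```

View pics/w10.png

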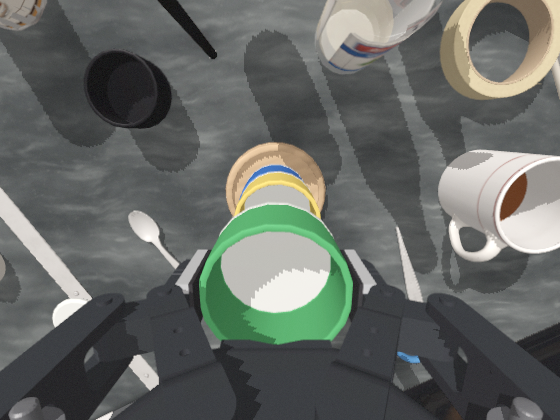

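Green is held upright (rim ~(276,287)) above yellow (278,200). Lowering.

Call:
carry_out(commands=[[[0.02,0.05,0.3,0,0,0],[0,0,0.3,0,0,0],[0,0,0.3,0,0,0],[0,0,0.2,0,0,0],[0,0,0.2,0,0,0],[0,0,0.15,0,0,0],[0,0,0,0,0,0],[0,0,0,0,0,0],[0,0,0,0,0,0]]])

```text
clock: 21.88
position: [0.6304, -0.2394, 0.1195]
ee_rot: [1.0, 0.001, 0.0, 0.0]
ft_force: [0.1, 0.9, -1.0]
grip_width: 0.747
grasp_force: 33.9
```

Call:
carry_out(commands=[[[0,0,0.05,0,0,0],[0,0,0.04,0,0,0],[0,0,0.02,0,0,0],[0,0,0,0,0,0],[0,0,0,0,0,0],[0,0,0,0,0,0]]])

```text
clock: 22.38
position: [0.6302, -0.2394, 0.1148]
ee_rot: [1.0, 0.001, 0.0, 0.0]
ft_force: [0.6, -0.1, -0.1]
grip_width: 0.749
grasp_force: 33.9
```

Call:
carry_out(commands=[[[0,0,0.02,0,0,0],[0,0,0.02,0,0,0],[0,0,0,0,0,0],[0,0,0,0,0,0],[0,0,0,0,0,0]]])

```text
clock: 22.8
position: [0.6307, -0.2394, 0.1147]
ee_rot: [1.0, 0.001, 0.001, 0.0]
ft_force: [-2.5, 0.6, 9.4]
grip_width: 0.749
grasp_force: 35.1
```

Call:
carry_out(commands=[[[0,0,0,0,0,0],[0,0,0,0,0,0],[0,0,0,0,0,0],[0,0,0,0,0,0],[0,0,0,0,0,0],[0,0,-0.3,0,0,0],[0,0,-0.6,0,0,0],[0,0,-0.6,0,0,0],[0,0,-0.6,0,0,0],[0,0,-0.6,0,0,0],[0,0,-0.6,0,0,0],[0,0,0,0,0,0],[0,0,0,0,0,0],[0,0,0,0,0,0],[0,0,0,0,0,0]]], hand=-1)

```text
clock: 24.05
position: [0.6295, -0.2391, 0.2439]
ee_rot: [1.0, 0.001, -0.001, -0.0]
ft_force: [0.0, 0.4, -0.5]
grip_width: 0.998
grasp_force: 0.0
```

```bash
python3 - <<'E'
from h import *
p=camera_params('wrist'); i=camera('wrist'); cv2.imwrite('pics/w11.png',i[:,:,::-1])
h=blob(i,'green',(275,210),60); print(cv2.boundingRect(h))
for z in(.138,.150,.162): print('green',z,*rim(p,h,z))
delta((.466,.004,.16))
E
```

```text
(238, 169, 77, 78)
green 0.138 [ 0.62659806 -0.24024413] 0.03415286290501764
green 0.15 [ 0.63000032 -0.24020826] 0.032505657434677655
green 0.162 [ 0.63340258 -0.24017238] 0.030858451964317826
tcp [ 0.6295 -0.2392  0.2438] toolx [ 1.     0.001 -0.002] tooly [ 0.001 -1.    -0.001] z [-0.002  0.001 -1.   ] units [-4.08 -6.08  2.11]
```

Green is seated (rim at 0.150, r 32.5 mm, centre (0.630,-0.240)). Now the lid.

Call:
carry_out(commands=[[[-0.34,-0.5,0,0,0,0],[-0.34,-0.5,0,0,0,0],[-0.34,-0.5,0,0,0,0],[-0.34,-0.5,0,0,0,0],[-0.34,-0.5,0.25,0,0,0],[-0.34,-0.5,0.25,0,0,0],[-0.34,-0.5,0.25,0,0,0],[-0.34,-0.5,0.25,0,0,0],[-0.34,-0.5,0.25,0,0,0],[-0.34,-0.5,0.25,0,0,0],[-0.34,-0.5,0.25,0,0,0],[-0.34,-0.5,0.25,0,0,0],[0,0,0,0,0,0],[0,0,0,0,0,0],[0,0,0,0,0,0],[0,0,0,0,0,0]]])

```text
clock: 25.43
position: [0.467, -0.0003, 0.1651]
ee_rot: [1.0, 0.0, 0.0, 0.0]
ft_force: [0.1, 0.5, 0.1]
grip_width: 0.998
grasp_force: 0.0
```

```bash
cat >> h.py <<'E'
HSV['knob']=((4,70,30),(20,255,255)); HSV['disc']=((0,0,150),(180,40,255))
E
python3 - <<'E'
from h import *
p=camera_params('wrist'); i=camera('wrist'); cv2.imwrite('pics/w12.png',i[:,:,::-1])
h=blob(i,'disc',(275,210),70); print(cv2.boundingRect(h))
for z in(.01,.016): print('disc',z,*rim(p,h,z,9))
h=blob(i,'knob',(275,210),70); print('knob',cv2.boundingRect(h),h[h[:,0,1].argmax(),0])
for z in(.05,): print(*rim(p,h,z))
delta((.466,.004,.016))
E
```

```text
(237, 141, 93, 128)
disc 0.01 [ 0.45715731 -0.01849753] 0.06552574991926437
disc 0.016 [ 0.45871067 -0.01813902] 0.06420685100525374
knob (258, 190, 22, 26) [272 215]
[0.46816104 0.00526429] 0.010422271645566403
tcp [ 4.670e-01 -3.000e-04  1.651e-01] toolx [1. 0. 0.] tooly [ 0. -1. -0.] z [ 0.  0. -1.] units [-0.03 -0.11  3.73]
```

View pics/w12.png

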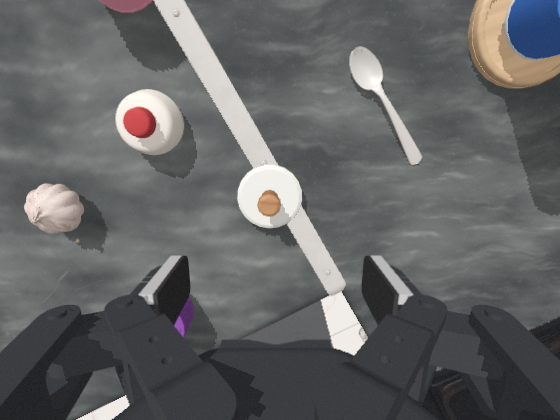

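Lid disc centre ~(269,196), knob top ~(269,207); it sits across the white joint strip. Garlic (55,208), timer (150,121), spoon (383,100). I'll take a closer second look for the height.

Call:
carry_out(commands=[[[0.03,-0.12,0.5,0,0,0],[0,0,0.5,0,0,0],[0,0,0.5,0,0,0],[0,0,0,0,0,0],[0,0,0,0,0,0],[0,0,0,0,0,0],[0,0,0,0,0,0]]])

```text
clock: 26.07
position: [0.4687, 0.0051, 0.1063]
ee_rot: [1.0, 0.0, 0.001, 0.0]
ft_force: [0.6, -0.7, 0.4]
grip_width: 1.001
grasp_force: 0.0
```

```bash
python3 - <<'E'
from h import *
p=camera_params('wrist'); i=camera('wrist'); cv2.imwrite('pics/w13.png',i[:,:,::-1])
h=blob(i,'knob',(275,260),80); print('knob',cv2.boundingRect(h))
for z in(.04,.05,.06): print(z,*rim(p,h,z))
delta((.468,.005,.022))
j=cv2.imread('pics/w12.png')[:,:,::-1].copy(); h2=blob(j,'knob',(275,210),70)
# same pose difference: previous view params by shifting the camera back
q=dict(p); d=np.array([.467,-.0003,.1651])-get_obs()['position']; q['t']=p['t']-p['R']@d
x,e=tri(ray(q,h2[:,0,0].mean()*0+cv2.boundingRect(h2)[0]+11,cv2.boundingRect(h2)[1]+26),ray(p,cv2.boundingRect(h)[0]+cv2.boundingRect(h)[2]/2,sum(cv2.boundingRect(h)[1::2])))
print('knob rear top edge',x,e); print('disc centre',plane(q,269,196,.016))
E
```

```text
knob (260, 206, 29, 35)
0.04 [0.46477528 0.00542682] 0.010946067777077314
0.05 [0.46816582 0.00540002] 0.010423347053015763
0.06 [0.47155636 0.00537323] 0.009900626328948971
tcp [0.4686 0.0052 0.1062] toolx [1.    0.001 0.002] tooly [ 0.001 -1.     0.   ] z [ 0.002 -0.    -1.   ] units [-0.02  0.    2.1 ]
knob rear top edge [0.45739463 0.00509313 0.05004372] 0.00025370363245714897
disc centre [0.46882288 0.00560796 0.016     ]
```

View pics/w13.png

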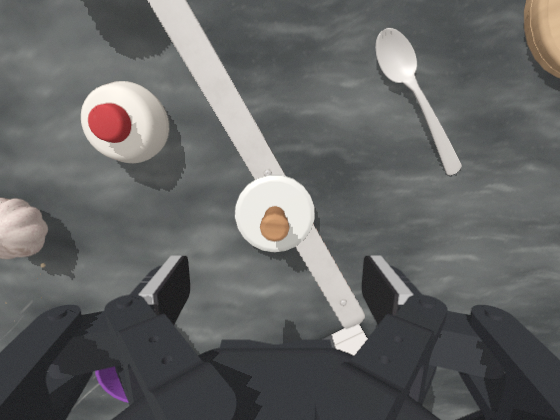

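Knob top measured at 0.050 (as stated), centre (0.468,0.005); disc and knob agree, so the lid is upright. Grasping.

Call:
carry_out(commands=[[[-0.01,0,0.5,0,0,0],[0,0,0.5,0,0,0],[0,0,0.5,0,0,0],[0,0,0.4,0,0,0],[0,0,0.2,0,0,0],[0,0,0,0,0,0],[0,0,0,0,0,0],[0,0,0,0,0,0]]])

```text
clock: 26.78
position: [0.4682, 0.0053, 0.0221]
ee_rot: [1.0, 0.001, 0.001, 0.0]
ft_force: [-0.1, -0.7, 0.0]
grip_width: 1.001
grasp_force: 0.0
```

Call:
carry_out(commands=[[[0,0,0,0,0,0],[0,0,0,0,0,0],[0,0,0,0,0,0],[0,0,0,0,0,0],[0,0,0,0,0,0],[0,0,0,0,0,0],[0,0,0,0,0,0],[0,0,0,0,0,0],[0,0,0,0,0,0],[0,0,0,0,0,0],[0,0,0,0,0,0],[0,0,0,0,0,0]]], hand=1, force=30)

```text
clock: 27.78
position: [0.4675, 0.0054, 0.021]
ee_rot: [1.0, 0.001, 0.0, 0.0]
ft_force: [-0.4, 1.6, 4.2]
grip_width: 0.237
grasp_force: 29.4
```

Call:
carry_out(commands=[[[0,0,-0.4,0,0,0],[0,0,-0.6,0,0,0],[0,0,-0.6,0,0,0],[0,0,-0.6,0,0,0],[0,0,-0.6,0,0,0],[0,0,-0.6,0,0,0],[0,0,-0.6,0,0,0],[0,0,-0.6,0,0,0],[0,0,-0.6,0,0,0]]])

```text
clock: 28.53
position: [0.4668, 0.0051, 0.2297]
ee_rot: [1.0, 0.001, -0.0, 0.0]
ft_force: [0.1, 0.2, -0.0]
grip_width: 0.238
grasp_force: 29.4
```

Call:
carry_out(commands=[[[0.34,0.51,0,0,0,0],[0.34,0.51,0,0,0,0],[0.34,0.51,0,0,0,0],[0.34,0.51,0,0,0,0],[0.34,0.51,0,0,0,0],[0.34,0.51,0,0,0,0],[0.34,0.51,0,0,0,0],[0.34,0.51,0,0,0,0],[0.34,0.51,0,0,0,0],[0.34,0.51,0,0,0,0],[0.34,0.51,0,0,0,0],[0.31,0.51,0,0,0,0],[0,0,0,0,0,0],[0,0,0,0,0,0],[0,0,0,0,0,0],[0,0,0,0,0,0]]])

```text
clock: 29.87
position: [0.6294, -0.2382, 0.2288]
ee_rot: [1.0, 0.001, -0.0, -0.0]
ft_force: [0.0, 0.3, -0.0]
grip_width: 0.241
grasp_force: 29.4
```

```bash
python3 - <<'E'
from h import *
p=camera_params('wrist'); i=camera('wrist')
delta((.6295,-.240,.161)); o=get_obs(); print(o['grip_width'],o['grasp_force'])
h=blob(i,'disc',(275,290),110); print(cv2.boundingRect(h)); zt=o['position'][2]-.021
print('disc held',*rim(p,h,zt+.016,9))
E
```

```text
tcp [ 0.6295 -0.2382  0.229 ] toolx [ 1.     0.003 -0.   ] tooly [ 0.003 -1.    -0.   ] z [-0.  0. -1.] units [0.   0.05 1.7 ]
0.23606929109369326 29.43592907524362
(178, 181, 157, 105)
disc held [ 0.63522426 -0.22975591] 0.03817346385075028
```

Call:
carry_out(commands=[[[0,0.05,0.4,0,0,0],[0,0,0.4,0,0,0],[0,0,0.3,0,0,0],[0,0,0.2,0,0,0],[0,0,0.15,0,0,0],[0,0,0.15,0,0,0],[0,0,0,0,0,0],[0,0,0,0,0,0],[0,0,0,0,0,0]]])

```text
clock: 30.67
position: [0.63, -0.2414, 0.1656]
ee_rot: [1.0, 0.001, 0.0, 0.0]
ft_force: [-0.3, -0.1, -0.4]
grip_width: 0.234
grasp_force: 29.4
```

Call:
carry_out(commands=[[[0,0,0.04,0,0,0],[0,0,0.04,0,0,0],[0,0,0.02,0,0,0],[0,0,0,0,0,0],[0,0,0,0,0,0],[0,0,0,0,0,0]]])

```text
clock: 31.17
position: [0.6298, -0.2413, 0.1612]
ee_rot: [1.0, 0.001, 0.0, 0.0]
ft_force: [0.9, -0.4, 2.0]
grip_width: 0.235
grasp_force: 29.6
```

Contact at 0.161 as expected. Releasing and retreating.

Call:
carry_out(commands=[[[0,0,0.02,0,0,0],[0,0,0,0,0,0],[0,0,0,0,0,0]]])

```text
clock: 31.42
position: [0.63, -0.2415, 0.161]
ee_rot: [1.0, 0.001, 0.001, 0.0]
ft_force: [-0.6, -0.1, 4.9]
grip_width: 0.237
grasp_force: 29.8
```

Call:
carry_out(commands=[[[0,0,0,0,0,0],[0,0,0,0,0,0],[0,0,0,0,0,0],[0,0,0,0,0,0],[0,0,0,0,0,0],[0,0,0,0,0,0],[0,0,-0.3,0,0,0],[0,0,-0.6,0,0,0],[0,0,-0.6,0,0,0],[0,0,-0.6,0,0,0],[-0.6,0,0,0,0,0],[-0.6,0,0,0,0,0],[-0.6,0,0,0,0,0],[0,0,0,0,0,0],[0,0,0,0,0,0],[0,0,0,0,0,0],[0,0,0,0,0,0],[0,0,0,0,0,0]]], hand=-1)

```text
clock: 32.92
position: [0.5584, -0.241, 0.2441]
ee_rot: [1.0, 0.001, 0.0, -0.0]
ft_force: [-0.2, 0.1, -0.1]
grip_width: 0.998
grasp_force: 0.0
```

```bash
python3 - <<'E'
from h import *
p=camera_params('wrist'); i=camera('wrist')
h=blob(i,'knob',(275,150),90); print('knob',cv2.boundingRect(h))
for z in(.18,.19): print(z,*rim(p,h,z))
s=camera('scene')[110:230,200:360]
a=cv2.resize(s,None,fx=3.5,fy=3.5,interpolation=cv2.INTER_CUBIC); print(get_obs()['position'],a.shape)
b=cv2.resize(i,None,fx=.42,fy=.42); c=np.zeros((420,795,3),np.uint8); c[:,:560]=a; c[:b.shape[0],560:560+b.shape[1]]=b
cv2.imwrite('pics/fin.png',c[:,:,::-1])
E
```

```text
knob (260, 107, 32, 34)
0.18 [ 0.62968404 -0.24130575] 0.010832894167730674
0.19 [ 0.6294916  -0.24130409] 0.01030982660277719
[ 0.5580811  -0.24108047  0.24386757] (420, 560, 3)
```

View pics/fin.png

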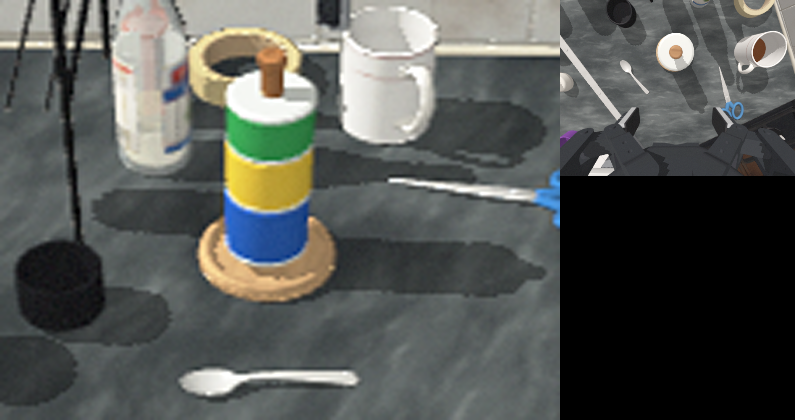

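The tower stands upright and fully seated: blue at (265,225), yellow (267,175), green (270,130), lid and knob (270,75). The knob is within 2 mm of the green pot's centre.

```bash
python3 -c "from workcell import *; print(hand_in())"
```

```text
the job is handed in; nothing more can be done
None
```

The blue, yellow and green pots and the lid are stacked upright on the stand. In the last camera check each piece looked fully seated, and the job was handed in at about 33 s of the 118 s allowed; no verdict was returned.

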